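# Level the tile and hold the clamp lever in its third notch

## Task

In the wooden clamp board, press the cocked clay tile down until it lies level and fully down in its bed. Then push the clamp's sprung lever down with the fingers, past the first two notches into the third and last, and keep it pressed there: the program finishes while still holding the lever down, because it springs back when let go. Leave everything else on the bench where it is.

Things in the scene. Friction and masses are not known exactly. Their poses are not given: they have to be found in the camera images.
- clamp: tile clamp fixed to the bench: plywood board 270 x 320 x 20 mm. Origin on the bench surface under the board, z up; the board spans x -120..150, y -160..160 mm. Tile bed on the -y half, lever on the +y half. Behind the bed (x 70..130, y -132..-48 mm) a steel jaw guide rises to z 55 mm, and a steel linkage cover to z 50 mm joins it to the lever's pivot
- bed_floor (a point): centre of the floor of the tile bed, a recess 104 x 104 mm between 8 mm high wooden rims (8 mm wide), at (-20, -90, 20) mm in the clamp's frame, same axes as the clamp
- tile: square clay tile 100 x 100 x 8 mm, 0.1 to 0.2 kg, loose in the bed; origin at the centre of its underside, z up through its face, axes as the clamp's. At first its -x edge lies on the floor and its +x edge is 7 to 11 mm up, propped by lifter_top. About 6 N down on its face 25 mm in +x of its centre seats it: underside on the bed floor, face flush with the rims at z 28 mm
- lever_bar (a point): centre of the lever's cross bar: dark wood, round, 26 mm thick, 84 mm long along the clamp's y, on a 14 mm steel rod, 180 mm from the pivot. With q the joint value, bar = lever_pivot + 180 mm * (-cos(0.611 - q), 0, sin(0.611 - q)) in the clamp's axes: pressed, it sinks from z 188 to 82 mm and moves 32 mm along -x. It takes 6 to 15 N down on the bar, most between notches
- lever_pivot (a point): the lever's pivot, at (100, 80, 85) mm in the clamp's frame, axis along the clamp's y. Cheeks around it reach z 105 mm; on its -y side, 17 mm from the rod's middle, stands a thin notched steel quadrant of 90 mm radius, up to z 145 mm
- lifter_top (a point): middle of the top of the lifter, a steel bar 8 mm (x) by 50 mm (y) under the tile, 40 mm in +x of the bed's centre, standing 6 to 9 mm above the bed floor at first. It slides straight down at about 4 N until flush with the floor and stays where it is pushed
- jaw_edge (a point): middle of the lower front edge of the flat steel jaw (60 mm wide, 10 mm thick), 54 mm in +x of the bed's centre and 11 mm above its floor while the lever is up. As the lever goes down the jaw slides along -x, 22 mm at the third notch, passing 3 mm over a level tile; a cocked tile blocks it and so stalls the lever
- lever (a joint): lever angle in rad: 0 = up (35 degrees above level), grows as it is pressed down. Notches, marked by three brass studs on the quadrant, at 0.21, 0.42 and 0.63 (the third: rod about level); hard stop at 0.68. A spring returns it to 0 when let go; the notches are felt as a rise and fall of the force but do not hold it
- brush: bystander: brush 150 mm long lying on the clamp board between bed and lever; origin under its middle
- spare_tile: bystander: a second tile like the first, flat on the bench beside the clamp; origin at the centre of its underside
- jar: bystander: lidded jar 60 mm wide, 80 mm high; origin under its centre
- dish: bystander: shallow white dish 100 mm wide, 30 mm high; origin under its centre
- cutter: bystander: steel ring cutter 70 mm wide, 30 mm high; origin at the centre of its underside
- wood_block: bystander: wooden block 90 x 50 x 30 mm; origin under its centre
- beaker: bystander: clay beaker 70 mm wide, 80 mm high; origin under its centre
Mind the look-alikes: they are no part of the job. Leave any grey look-alike of the tile alone.

How it is judged:
By the outcome, as a careful person would: the job done as asked, in the order asked, and still so for the second after the job is handed in, while the arm keeps its last pose, push and grip.
It also fails if it takes over 48 s, if anything falls off the work surface, if the arm or the gripper's body presses on something with over 40 N, if the wrist force passes 120 N, or if a joint passes its speed limit or range.

## Robot

A 6-joint arm with a two-finger parallel gripper is mounted at the origin on the work surface. World frame = base frame: x ahead of the robot, y to its left, z up, the work surface at z = 0. Lengths are in m, angles in rad, forces in N, time in s.
With the tool pointing down it reaches from about 0.275 to 0.825 m from the base axis. Payload 4.9 kg.
Tool frame: the origin (TCP) lies midway between the tips of the shut fingers; the grasp point (between the pads) lies 19 mm behind it (grip_point_offset is the distance from the TCP to the grasp point, in m); z points along the fingers, y is the line along which they close (so a half turn about z gives the same grasp; the last joint's range is limited). The gripper opens to 85 mm and grips with 20 to 120 N. Pads are 22 mm wide; open, the fingers measure 114 mm over their backs; the gripper's body (76 mm by 85 mm) begins 54 mm behind the grasp point. The pads swing forward as they close: fully open they stand 13 mm farther back than shut.
Start: joints at [-1.46, 0.326, -0.193, 1.052, 0, 1.437], TCP at [0.133, -0.534, 0.231] pointing down, gripper open.
Joint ranges: [-2.65, 2.65], [-0.97, 1.79], [-1.3, 1.35], [-1.93, 2.1], [-1.47, 1.37], [-3.14, 3.14]. Speed limits (rad/s): [2.57, 2.57, 3.14, 3.14, 3.14, 3.14].

## Interface

Orientations are given as a rotation vector (axis times angle).
In Python, from cell import * gives the robot as it stands. Calls block until the motion is done:
- movep(position, orientation): joint-space move of the TCP to a pose.
- move_l(position, velocity=0.15, rot=None, until_force=None): straight line of the TCP; rot=None keeps the orientation; velocity is the mean speed in m/s. With until_force (N) it stops when the force on the tool has changed by that much, and returns True; else False.
- set_joints(angles): joint-space move.
- let_go() and grab(newtons=None): open the fingers fully, or close them until they stop; newtons is the grip in N (None keeps the last).
- sleep(seconds).
- ik(position, orientation): joint angles nearest the present ones, or None.
- get_state(): the state.
- grab_frame(name): name is "side" or "top"; returns a dict with "img" (384x512x3 uint8, red, green, blue), "fx", "fy", "cx", "cy" (pixels), "cam_to_world" (4x4, takes a point from camera to world coordinates). Camera axes: x right, y down, z forward; pixel columns grow to the right and rows downward; lengths in m; the calibration is good to about 2 mm. A picture is of the moment at which its call begins. There is no depth.
A pose or a line that the arm cannot do raises MotionError and nothing moves.
- sign_off(): hands the job in; it is judged then, once.
Trained networks look in the newest picture that a camera, given by its name, has taken for a name from the list of things; names that differ only in an ending like _2 or _b are one class to them, and where a whole thing is asked for, a point or a joint stands for the part that bears it (a point fixed in the world has none). Each returns a list of dicts, best first, with "score" (0 to 1); they miss things now and then, are a little off and sometimes report something else, mostly with a low value. They report only what shows in the picture. A call takes as long as a camera call. They do not tell look-alikes from the thing itself.
- spot_in(camera, name): "centre" ([column, row] in pixels, amid what is visible of it).
- silhouettes(camera, name): "mask" (384x512 bool, what is visible of it) and "centre" ([column, row] in pixels, amid what is visible of it).
- tip_of(camera, name): "centre" ([column, row] in pixels: a listed point, or the origin of a listed thing).
The state is a dict: "clock": time; "q": joint angles; "joint_velocities": joint speeds; "tau": joint torques, N m; "position": TCP position; "eef_rot": TCP orientation; "contact_force": force on the tool from outside, world axes, zero at the start; "wrist_torque": the same for the moment, N m; "finger_gap": opening from 0.0 (shut) to 1.0 (fully open); "grasp_force": force on a finger pad.
Only numpy, scipy, OpenCV 4.12 (cv2) and the standard library are available. Lean on these libraries where they do the work, as an engineer would, in place of code of your own. Each camera call takes 0.05 s, during which the arm holds its last target. There are 200 camera calls.

## Working session

There is one attempt and no reset: what is moved stays moved. The work goes in short steps, each a Python script; the robot and the scene stay as the last script left them, time stands still between calls to the robot, and variables do not carry over. Pictures are saved under pics/ and viewed, at most 10 in all, crops included, and the job is handed in when it is done.

```bash
mkdir -p pics; ls; python3 - <<'E'
from cell import *
import cv2,numpy as np
ims=[]
for c in ("side","top"):
    f=grab_frame(c); cv2.imwrite(f"pics/{c}0.png",f["img"][:,:,::-1]); np.savez(f"{c}0.npz",**f)
    print(c,f["fx"],f["fy"],f["cx"],f["cy"]);print(np.round(f["cam_to_world"],4).tolist())
    for n in ("clamp","bed_floor","tile","lever_bar","lever_pivot","jaw_edge","lifter_top"):
        print(n,[(round(d["score"],2),np.round(d["centre"],1).tolist()) for d in tip_of(c,n)[:3]])
print(get_state()["clock"],get_state()["eef_rot"])
E
```

```text
pics
side 411.0421966737994 411.0421966737994 248.8130214472501 190.8801923770109
[[0.94, -0.1743, 0.2933, 0.2541], [-0.3411, -0.495, 0.7991, -0.693], [0.0059, -0.8512, -0.5248, 0.585], [0.0, 0.0, 0.0, 1.0]]
clamp [(0.68, [256.8, 220.6])]
bed_floor [(0.49, [258.8, 219.8])]
tile [(0.91, [256.1, 230.5]), (0.82, [159.4, 341.7]), (0.65, [151.7, 217.2])]
lever_bar [(0.66, [230.7, 135.8])]
lever_pivot [(0.85, [289.5, 166.8])]
jaw_edge [(0.83, [276.0, 228.2])]
lifter_top []
top 377.10797098081287 377.10797098081287 254.49947015537666 190.92873771289433
[[0.0169, -0.9883, 0.1513, 0.3917], [-0.9996, -0.013, 0.0264, 0.0185], [-0.0241, -0.1517, -0.9881, 0.9739], [0.0, 0.0, 0.0, 1.0]]
clamp [(0.84, [243.6, 184.8])]
bed_floor []
tile [(0.92, [200.8, 278.1]), (0.9, [280.2, 194.4]), (0.77, [350.9, 303.2])]
lever_bar [(0.62, [195.1, 184.0]), (0.44, [281.1, 174.5])]
lever_pivot [(0.81, [215.0, 127.2])]
jaw_edge [(0.58, [281.5, 174.6])]
lifter_top []
0.8 [3.11807470e+00 3.83508839e-01 4.07663161e-05]
```

View pics/side0.png

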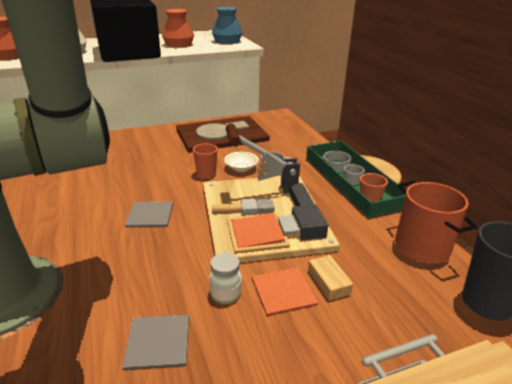

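View pics/top0.png

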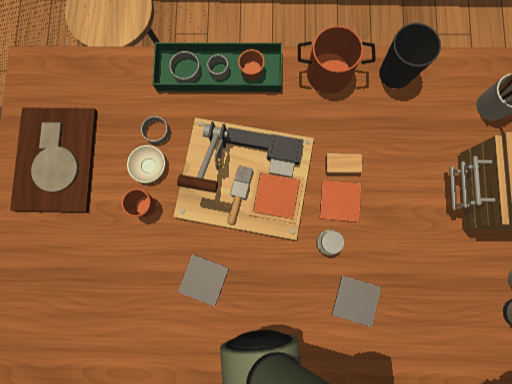

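Side view: clamp board centred near (265,220), tile at (258,232), lever bar obscured by the beaker side near (243,140). Top view: board corners about (197,118), (313,137), (298,240), (175,219); tile (277,196); bar (198,184); brush (240,195). The greys at (203,280) and (357,300) and the red spare at (341,201) are bystanders. I'll fit the clamp pose and overlay it.

```bash
cat > h.py <<'E'
import numpy as np,cv2
from scipy.optimize import least_squares
F={c:dict(np.load(f"{c}0.npz")) for c in ("side","top")}
def proj(c,P,F=F):
    f=F[c];T=np.linalg.inv(f["cam_to_world"]);p=np.atleast_2d(P)@T[:3,:3].T+T[:3,3]
    return np.c_[f["fx"]*p[:,0]/p[:,2]+f["cx"],f["fy"]*p[:,1]/p[:,2]+f["cy"]]
def w(s,P):
    c,n=np.cos(s[2]),np.sin(s[2]);P=np.atleast_2d(P)
    return P@np.array([[c,-n,0],[n,c,0],[0,0,1]]).T+[s[0],s[1],0]
def bar(q): a=.611-q; return np.array([.1-.18*np.cos(a),.08,.085+.18*np.sin(a)])
E
cat > fit.py <<'E'
from h import *
C=np.array([[.15,.16,.02],[.15,-.16,.02],[-.12,-.16,.02],[-.12,.16,.02]])
px=np.array([[197,118],[313,137],[298,240],[175,219.]])
im=F["top"]["img"]
obs=[("top",C,px),("top",np.array([[.1,.08,.085],bar(0),[.034,-.09,.031]]),np.array([[215,127.2],[197,184],[281.5,174.6]])),
("side",np.array([[.1,.08,.085],[.034,-.09,.031],bar(0)]),np.array([[289.5,166.8],[276,228.2],[235,137]]))]
r=lambda s:np.concatenate([(proj(c,w(s,P))-o).ravel() for c,P,o in obs])
s=least_squares(r,[.45,.03,-.16],loss="soft_l1").x
print(s,np.round(r(s).reshape(-1,2),1).tolist())
np.save("s.npy",s)
T=np.array([[-.07,-.14,.028],[.03,-.14,.036],[.03,-.04,.036],[-.07,-.04,.028]])
out=[]
for c,(x0,y0,W,H) in (("side",(190,120,160,150)),("top",(165,105,160,150))):
    k=5 if 0 else 2.5;k=4 if False else 2.5
    I=cv2.resize(F[c]["img"][y0:y0+H,x0:x0+W,::-1],None,fx=k,fy=k,interpolation=cv2.INTER_CUBIC)
    for P,col in ((C,(255,0,0)),(T,(0,255,0))):
        cv2.polylines(I,[((proj(c,w(s,P))-[x0,y0]+.5)*k).astype(int)],True,col,1)
    for P in (bar(0)+[0,.042,0],bar(0)-[0,.042,0],[.1,.08,.085],[.034,-.09,.031]):
        p=((proj(c,w(s,P))[0]-[x0,y0]+.5)*k).astype(int);cv2.circle(I,tuple(map(int,p)),3,(255,255,0),1)
    out.append(I)
cv2.imwrite("pics/fit.png",np.hstack(out))
E
python3 fit.py
```

```text
[ 0.55882307  0.07273742 -0.1550209 ] [[-3.0, -0.2], [0.9, -0.1], [-0.1, -0.2], [-1.6, -0.8], [2.1, 5.9], [1.3, 0.5], [-1.1, 0.2], [0.5, 1.5], [5.1, -0.6], [-2.8, -1.8]]
```

View pics/fit.png

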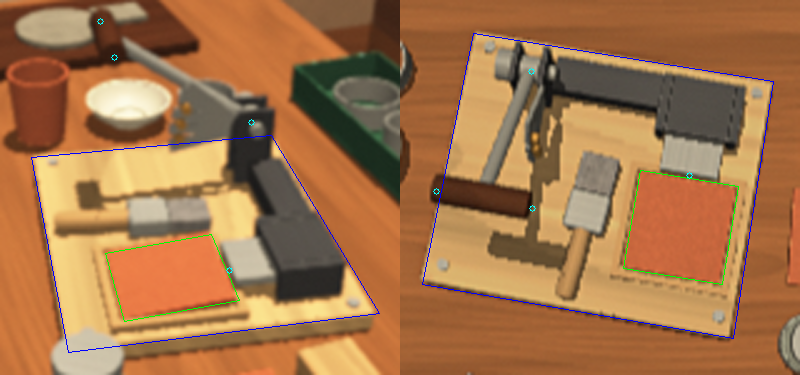

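The fit is good: the overlay sits on the board, tile, jaw edge, bar ends and pivot within about 1 px. Next I press the tile with shut fingers.

```bash
cat >> h.py <<'E'
from scipy.spatial.transform import Rotation as Ro
S=np.load("s.npy")
ROTS=[(Ro.from_euler("z",S[2]+a)*Ro.from_matrix(np.diag([1.,-1,-1]))).as_rotvec() for a in (0,np.pi)]
E
python3 - <<'E'
from cell import *
from h import *
st=get_state(); p=w(S,[.005,-.09,.10])[0]
js=[(ik(p,r),r) for r in ROTS]; js=[(np.abs(np.array(j)-st["q"]).max(),j,r) for j,r in js if j is not None]
print([(round(a,2),np.round(j,2)) for a,j,_ in js]); R=min(js,key=lambda t:t[0])[2]; np.save("R.npy",R)
grab(30); movep([p[0],p[1],.25],R); print(get_state()["clock"])
move_l(p,.15); move_l([p[0],p[1],.045],.06)
print("hit",move_l([p[0],p[1],.022],.012,until_force=15))
s=get_state();print(s["position"],s["contact_force"],s["clock"],s["finger_gap"])
sleep(.3);s=get_state();print(s["position"],s["contact_force"])
move_l([p[0],p[1],.30],.15);print(get_state()["clock"])
for c in ("side","top"):
    f=grab_frame(c);np.savez(f"{c}1.npz",**f)
a,b=[np.load(f"{c}1.npz")["img"] for c in ("side","top")]
I=[cv2.resize(a[170:290,180:340,::-1],None,fx=2.5,fy=2.5,interpolation=2),cv2.resize(b[105:225,165:325,::-1],None,fx=2.5,fy=2.5,interpolation=2)]
cv2.imwrite("pics/t1.png",np.hstack(I))
E
```

```text
[(np.float64(1.69), array([-0.17,  0.45, -0.37,  0.75,  0.  ,  3.13])), (np.float64(1.45), array([-0.17,  0.45, -0.37,  0.75,  0.  , -0.01]))]
3.9333
hit True
[ 0.55066814 -0.01708596  0.02807256] [-0.65744984  0.30015777  5.99920563] 7.4917 -0.0007460257345115579
[ 0.55069496 -0.01708093  0.02808944] [-0.98673745 -0.05052829  5.66533694]
9.7583
```

View pics/t1.png

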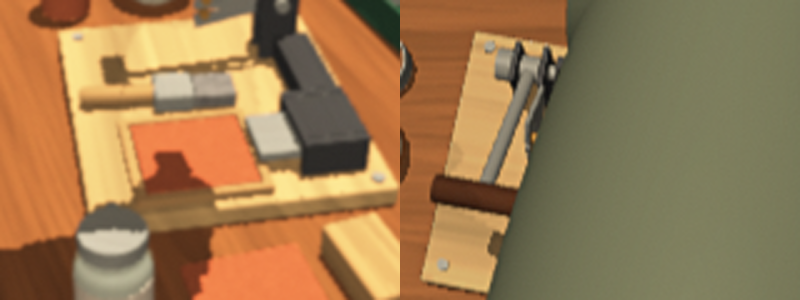

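The tile now lies flush in its bed: the face at TCP is z 28.07 mm, and the rims show evenly round it at crop (190,155). On to the lever, following its arc while logging the force.

```bash
python3 - <<'E'
from cell import *
from h import *
R=np.load("R.npy"); P=lambda q,d=0:w(S,bar(q)+[0,0,.013+d])[0]
move_l(P(0,.10),.2); move_l(P(0,.02),.1)
print("hit",move_l(P(0.06),.02,until_force=2.5)); s=get_state()
print("contact",s["position"],"expect",P(0),s["contact_force"],s["clock"])
f0=s["contact_force"]
for q in np.arange(.06,.645,.045):
    h=move_l(P(q),.06,until_force=45); s=get_state()
    print(round(q,3),h,np.round(s["position"]-P(q),4),np.round(s["contact_force"],1),round(s["clock"],1))
    if h: break
E
```

```text
hit True
contact [0.52011326 0.15975869 0.20101103] expect [0.52431049 0.15910184 0.20126363] [-0.31735566 -0.30131857  6.85316678] 12.8417
0.06 False [-0.0037  0.0007  0.0008] [-13.9   1.1  18.8] 13.1
0.105 False [-0.0046  0.0009  0.0003] [-12.9   1.5  16.5] 13.4
0.15 False [-0.0021  0.0004  0.    ] [-6.   0.8  8. ] 13.7
0.195 False [-0.0012  0.0005  0.0003] [-5.6  1.2  9.4] 14.0
0.24 False [-0.0016  0.0006  0.0007] [-8.3  0.5 12.4] 14.3
0.285 False [-0.0023  0.0007  0.0006] [-8.4  0.9 13.4] 14.6
0.33 False [-0.0021  0.0008  0.0001] [-6.3  2.1 10.2] 14.8
0.375 False [-0.0012  0.0007  0.0001] [-4.9  1.6  7.9] 15.1
0.42 False [-0.0004  0.0006  0.0006] [-4.8  1.6 10.3] 15.4
0.465 False [-0.0002  0.0007  0.0009] [-4.1  1.7 12.4] 15.7
0.51 False [-0.0008  0.0008  0.0007] [-5.9  2.6 11. ] 16.0
0.555 False [-0.0005  0.0008  0.0004] [-4.5  3.   8.4] 16.2
0.6 False [-0.0001  0.0007  0.0004] [-3.9  2.4  7.8] 16.5
```

```bash
python3 - <<'E'
from cell import *
from h import *
P=lambda q,d=0:w(S,bar(q)+[0,0,.013+d])[0]
for q in (.63,.65):
    h=move_l(P(q),.04,until_force=35); s=get_state()
    print(q,h,np.round(s["position"]-P(q),4),np.round(s["contact_force"],1),s["clock"])
sleep(.5);s=get_state()
print(np.round(s["position"]-P(.65),4),np.round(s["contact_force"],1),"q from z",.611-np.arcsin((s["position"][2]-.013-.085)/.18))
for c in ("side","top"):
    f=grab_frame(c);np.savez(f"{c}2.npz",**f)
a,b=[np.load(f"{c}2.npz")["img"] for c in ("side","top")]
I=[cv2.resize(a[130:280,180:340,::-1],None,fx=2.5,fy=2.5,interpolation=2),cv2.resize(b[105:255,165:325,::-1],None,fx=2.5,fy=2.5,interpolation=2)]
cv2.imwrite("pics/l1.png",np.hstack(I))
E
```

```text
0.63 False [-0.0005  0.0008  0.0006] [-4.9  2.4 10.7] 16.8167
0.65 False [-0.0007  0.0008  0.0007] [-5.9  2.4 11.3] 17.0667
[-0.0007  0.0008  0.0009] [-5.7  3.1 11.7] q from z 0.6450714616923132
```

View pics/l1.png

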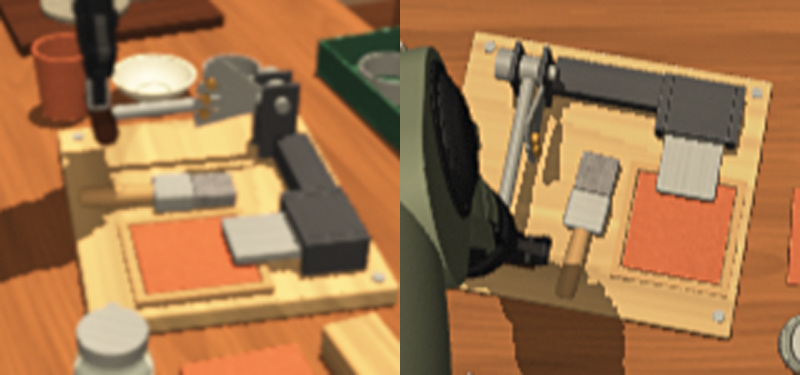

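The rod is level and the fingers are on the bar at left crop (100,120). The jaw has slid about 22 mm over the level tile at (265,237), and the brush has not moved.

```bash
python3 -c "
from cell import *
print(sign_off())"
```

```text
the job is handed in; nothing more can be done
None
```

The tile is seated flush in its bed, and I handed the job in with the fingers still holding the lever in its third notch (joint value about 0.645 rad, worked out from the fingertip height, at about 12 N down).

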